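Open the tea mill and take off its burr cap

ROBOT

A 7-joint arm with a two-finger parallel gripper is mounted at the origin on a cart in front of the work surface, level with it; the furniture and walls round the work are solid. World frame = base frame: x ahead of the robot, y to its left, z up, the work surface at z = 0. Lengths are in m, angles in rad, forces in N, time in s.
With the tool pointing down it reaches from about 0.4 to 0.875 m from the base axis. Payload 19.3 kg.
Tool frame: the origin (TCP) lies at the very end of the fingers, on their centre line; the grasp point (between the pads) lies 19 mm behind it; z points along the fingers, y is the line along which they close (so a half turn about z gives the same grasp; the last joint's range is limited). The gripper opens to 85 mm and grips with 20 to 120 N. Pads are 22 mm wide; open, the fingers measure 114 mm over their backs; the gripper's body (76 mm by 85 mm) begins 54 mm behind the grasp point. The pads swing forward as they close: fully open they stand 13 mm farther back than shut.
Start: joints at [1.103, 0.521, -0.036, 1.599, 0.021, 1.021, -0.113], TCP at [0.242, -0.576, 0.231] pointing down, gripper open.
Joint ranges: [-2.91, 2.91], [-0.3, 2.13], [-1.5, 1.42], [0.17, 2.43], [-1.26, 4.41], [0.16, 1.93], [-2.52, 2.52]. Speed limits (rad/s): [1.89, 1.89, 2.39, 2.39, 3.01, 3.01, 3.01].

INTERFACE

Orientations are given as [roll, pitch, yaw] about the fixed x, y, z axes, in that order (R = Rz(yaw) Ry(pitch) Rx(roll)).
In Python, from workcell import bot gives the robot as it stands. The module is installed in compiled form; this text tells all that it offers.
- The arm moves only by the tool apply_moves, never from a script. Its arguments are lists of equal length, an entry for each row: "claw": the finger opening in m, from 0 to 0.0854; "xyz": the shift along the tool's x, y, z in m, a list of three; "twist": the turn, a rotation vector about the tool's x, y, z in rad, a list of three. A call has 1 to 20 rows; each row shifts and turns the commanded pose from where the row before left it, along the tool's axes as they then stand; what a row does not reach is not made up. A row lasts 1/10 s, in which the tool goes at most 50 mm and 8.59 degrees, less where a joint would pass 70% of its speed; a pose out of reach is approached as far as the arm can. A call with a gripper value outside its range is refused whole. The fingers move at their own pace and stop on an object; "force" is the grip in N (left out, the last holds). Time passes only in rows, so rows that do not move let the fingers close. It gives the time, the measured TCP pose, the force, the opening and the grip force at its end, in the units of the state.
- bot.observe(): the state, without advancing time (a new reading comes with each control period).
- bot.grab_frame(name): name is "scene" or "top" or "wrist"; returns a dict with "img" (400x640x3 uint8, red, green, blue), "vfov" (degrees; the focal length in pixels is half the picture's height over the tangent of half this angle, whatever the lens; pixels are square), "cx", "cy" (the principal point, pixels), "distortion" ([k1, k2, p1, p2, k3] as OpenCV has them; the pictures are not rectified), "view" (4x4, takes a point from world to camera coordinates). Camera axes: x right, y up, looking along -z (the intrinsics and any distortion apply to the point x, -y, -z); pixel columns grow to the right and rows downward; lengths in m; the calibration is good to about 2 mm. A picture is of the moment at which its call begins. There is no depth.
- bot.job_done(): hands the job in; it is judged then, once.
Trained networks look in the newest picture that a camera, given by its name, has taken for a name from the list of things; names that differ only in an ending like _2 or _b are one class to them, and where a whole thing is asked for, a point or a joint stands for the part that bears it (a point fixed in the world has none). Each returns a list of dicts, best first, with "score" (0 to 1); they miss things now and then, are a little off and sometimes report something else, mostly with a low value. They report only what shows in the picture. A call takes as long as a camera call.
- bot.find_in(camera, query): "position" ([x, y, z] in m, in world coordinates, good to about 4 mm: the middle of the surface that is visible of it).
The state is a dict: "clock": time; "qpos": joint angles; "qd": joint speeds; "joint_efforts": joint torques, N m; "position": TCP position; "tool_rot": TCP orientation; "force": force on the tool from outside, world axes, zero at the start; "moment": the same for the moment, N m; "grip_width": finger opening in m; "finger_force": force on a finger pad.
Only numpy, scipy, OpenCV 4.12 (cv2) and the standard library are available. Lean on these libraries where they do the work, as an engineer would, in place of code of your own. Each camera call takes 0.05 s, during which the arm holds its last target. There are 200 camera calls.

TASK

The tea mill's burr has to be brushed out. Lift the loose wooden lid off the hopper by its knob and set it down on the round cork trivet, knob up, without dropping it. Then unscrew the fluted brass cap in the middle of the hopper - the thread may be left- or right-handed and nothing outside shows which, so try one way and, if it binds, the other - lift the cap off and finish still holding it upright, clear above the mill, leaving the other things on the table where they are.

Things in the scene. Friction and masses are not known exactly. Their poses are not given: they have to be found in the camera images.
- mill: electric tea and herb mill, fixed in place, upright, about 150 mm across, 155 mm high without lid; origin on its vertical axis at table height, z up. White round housing; its catch drawer points to its own -x and sticks out to 88 mm from the axis
- hopper_rim (a point): centre of the mouth of the mill's open round aluminium hopper, 155 mm above the table: inner radius 65 to 67 mm, wall 3 mm, floor 52 mm below the rim. In its middle a dark conical burr (radius 38 mm at the floor, 26 mm at its top, 41.5 mm below the rim) on which the cap sits
- lid: turned wooden lid, loose, 144 mm in diameter, 17 mm thick plus knob, 45 mm high in all, about 0.2 kg; it lies on the hopper rim, its 120 mm plug reaching 6 mm into the hopper. Origin at the centre of its flat underside, z up through the knob
- lid_knob (a point): the middle of the lid knob's thick part, 36 mm above the lid's underside on its axis: round, 30 mm in diameter from 32 to 41 mm above the underside, narrowing to a 20 mm neck at 23 mm; its top is at 45 mm
- cap: the burr cap: a round fluted brass cap, 44 mm in diameter (45 over the flutes), 34 mm high, about 0.2 kg, upright on the mill's axis under the lid, its top 7.5 mm below the hopper rim; origin at the centre of its underside, z up. It stays where it is left when let go
- cap_grip (a point): point on the cap's axis 24 mm above its underside, the height to grip. A quick lug thread of unknown hand holds the cap down (right-hand loosens counter-clockwise from above). The wrong way it stops dead within about 0.12 rad; the right way it turns easily without rising, can be lifted straight off after about 1.6 rad and meets another stop at about 2.3 rad
- trivet: round cork trivet, fixed flat on the table, 160 mm in diameter, 6 mm thick; origin at the centre of its underside, on the table. Its middle is 22 to 37 cm to the left or the right of the mill's axis
- spoon_bucket: bystander: small grey metal bucket of wooden spoons, 96 mm across, 170 mm high; origin at the centre of its underside
- balm_tin: bystander: round balm tin, 54 mm across, 21 mm high; origin at the centre of its underside
- soap_bar: bystander: soap bar in a paper band, 53 x 78 x 25 mm; origin at the centre of its underside
- match_box: bystander: black box of long matches, 120 x 50 x 40 mm; origin at the centre of its underside
- price_card: bystander: blank card standing in a wooden block, 20 x 75 x 61 mm; origin at the centre of its underside

How it is judged:
By the outcome, as a careful person would: the job done as asked, in the order asked, and still so for the second after the job is handed in, while the arm keeps its last pose, push and grip.
It also fails if it takes over 58 s, if anything falls off the work surface, if the arm or the gripper's body presses on something with over 40 N, if the wrist force passes 120 N, or if a joint passes its speed limit or range.

## Working session

There is one attempt and no reset: what is moved stays moved. The work goes in short steps, Python scripts to look and compute and a tool call to move; the robot and the scene stay as the last step left them, time stands still between calls to the robot, and variables do not carry over. Pictures are saved under pics/ and viewed, at most 10 in all, crops included, and the job is handed in when it is done.

Besides the shell and the picture viewer there is one more tool, called as name(argument=value, ...) on one line, values as JSON. apply_moves: Moves the arm, as the interface text tells. Its arguments: {"type":"object","properties":{"claw":{"type":"array"},"xyz":{"type":"array"},"twist":{"type":"array"},"force":{"type":"number"}},"required":["claw","xyz","twist"]}

```bash
mkdir -p pics; cat > h.py <<'E'
from workcell import bot
import numpy as np, cv2
def shot(c,n):
    f=bot.grab_frame(c); cv2.imwrite(f'pics/{n}.png',f['img'][:,:,::-1]); return f
def K(f):
    F=200/np.tan(np.radians(f['vfov']/2)); return np.array([[F,0,f['cx']],[0,F,f['cy']],[0,0,1.]])
def ray(f,u,v,z):
    p=cv2.undistortPoints(np.array([[[u,v]]],float),K(f),np.array(f['distortion'],float))[0,0]
    V=np.array(f['view']);R=V[:3,:3];c=-R.T@V[:3,3];d=R.T@np.array([p[0],-p[1],-1]);return c+d*(z-c[2])/d[2]
def proj(f,P):
    V=np.array(f['view']);q=V[:3,:3]@np.array(P)+V[:3,3]
    return cv2.projectPoints(np.array([[q[0],-q[1],-q[2]]]),np.zeros(3),np.zeros(3),K(f),np.array(f['distortion'],float))[0].ravel()
E
python3 - <<'E'
from h import *
s=bot.observe(); print({k:np.round(v,3) for k,v in s.items()})
for c in('scene','top'):
    f=shot(c,c+'0')
    for n in('mill','lid','lid_knob','trivet','spoon_bucket','balm_tin','soap_bar','match_box','price_card'):
        for d in bot.find_in(c,n)[:2]: print(c,n,np.round(d['position'],3),round(d['score'],2),proj(f,d['position']).round())
E
```

```text
{'clock': np.float64(0.0), 'qpos': array([ 1.103,  0.522, -0.036,  1.6  ,  0.021,  1.021, -0.113]), 'qd': array([-0.   ,  0.001,  0.001, -0.   , -0.001,  0.001,  0.   ]), 'joint_efforts': array([-2.0000e-03, -9.2710e+01,  1.9780e+00, -3.6993e+01,  1.8000e-02,
        8.0000e-03,  0.0000e+00]), 'position': array([ 0.242, -0.576,  0.231]), 'tool_rot': array([-3.14 ,  0.   ,  0.398]), 'force': array([-0.373, -0.849,  0.663]), 'moment': array([-0.033,  0.012,  0.018]), 'finger_force': np.float64(0.0), 'grip_width': np.float64(0.086)}
scene mill [0.496 0.192 0.081] 0.72 [253. 259.]
scene lid [0.54  0.163 0.16 ] 0.83 [249. 222.]
scene lid [0.494 0.195 0.084] 0.34 [253. 259.]
scene lid_knob [0.538 0.166 0.162] 0.72 [248. 222.]
scene trivet [ 0.545 -0.15   0.006] 0.55 [329. 228.]
scene trivet [0.496 0.19  0.081] 0.53 [254. 259.]
scene spoon_bucket [ 0.693 -0.012  0.107] 0.85 [262. 199.]
scene balm_tin [ 0.369 -0.014  0.021] 0.8 [343. 265.]
scene soap_bar [ 0.37  -0.314  0.022] 0.68 [406. 224.]
scene match_box [0.348 0.154 0.041] 0.81 [305. 290.]
scene price_card [ 0.492 -0.364  0.025] 0.64 [384. 205.]
top mill [0.519 0.098 0.056] 0.83 [262. 206.]
top lid [0.548 0.154 0.163] 0.64 [236. 193.]
top lid_knob [0.548 0.149 0.157] 0.79 [238. 193.]
top lid_knob [ 0.696 -0.     0.056] 0.62 [295. 148.]
top trivet [ 0.552 -0.153  0.003] 0.93 [343. 196.]
top spoon_bucket [0.702 0.001 0.058] 0.63 [294. 146.]
top balm_tin [ 0.377 -0.017  0.023] 0.59 [300. 252.]
top soap_bar [ 0.381 -0.326  0.023] 0.86 [400. 251.]
top soap_bar [0.518 0.098 0.056] 0.25 [262. 206.]
top match_box [0.368 0.138 0.039] 0.78 [249. 255.]
top price_card [ 0.495 -0.371  0.026] 0.59 [414. 214.]
```

```bash
python3 -c "
import cv2,numpy as np
cv2.imwrite('pics/both.png',cv2.resize(np.vstack([cv2.imread('pics/scene0.png'),cv2.imread('pics/top0.png')]),(480,600)))"
```

```text
(no output)
```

View pics/top0.png

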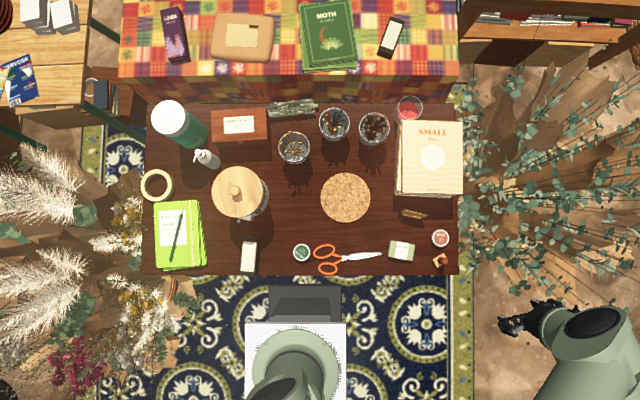

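View pics/scene0.png

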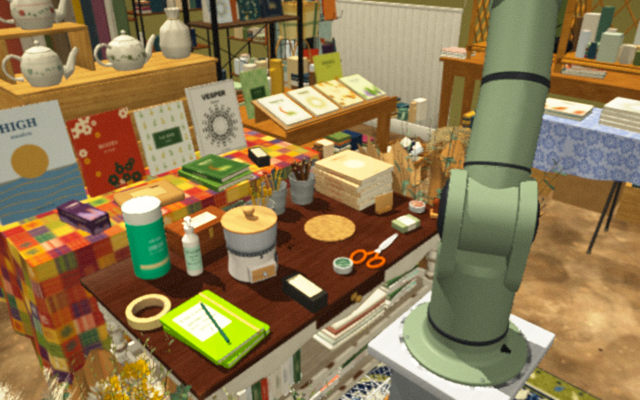

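The top view shows the lid on the mill around (239,192), knob at (236,190), and the trivet at (345,197). The balm tin is at (302,252), the match box at (249,257) and the bucket at (294,147). In the scene view the mill is at (250,245), with the trivet to its right at (330,228). The networks agree with both pictures. Next I go above the mill.

apply_moves(claw=[0.085,0.085,0.085,0.085,0.085,0.085,0.085,0.085,0.085,0.085,0.085,0.085,0.085,0.085,0.085,0.085,0.085,0.085,0.085], xyz=[[0.01,-0.01,-0.04],[0.03,-0.03,-0.02],[0.031,-0.031,-0.02],[0.031,-0.031,-0.02],[0.031,-0.031,-0.02],[0.031,-0.031,0],[0.031,-0.031,0],[0.031,-0.031,0],[0.031,-0.031,0],[0.031,-0.031,0],[0.031,-0.031,0],[0.031,-0.031,0],[0.031,-0.031,0],[0.031,-0.031,0],[0.031,-0.031,0],[0.031,-0.031,0],[0.031,-0.031,0],[0.031,-0.031,0],[0,0,0]], twist=[[0,0,0],[0,0,0],[0,0,0],[0,0,0],[0,0,0],[0,0,0],[0,0,0],[0,0,0],[0,0,0],[0,0,0],[0,0,0],[0,0,0],[0,0,0],[0,0,0],[0,0,0],[0,0,0],[0,0,0],[0,0,0],[0,0,0]])

```text
clock: 2.9
position: [0.5291, 0.1311, 0.3509]
tool_rot: [-3.139, -0.001, 0.404]
force: [-1.2, -1.1, 0.2]
grip_width: 0.0846
finger_force: 0.0
```

```bash
cat > look.py <<'E'
from h import *
import sys
s=bot.observe(); print({k:np.round(s[k],3).tolist() for k in('clock','qpos','position','tool_rot','force','grip_width','finger_force')})
if len(sys.argv)>1:
    f=shot('wrist',sys.argv[1]); print('cam',np.round(-np.array(f['view'])[:3,:3].T@np.array(f['view'])[:3,3],3))
    for n in sys.argv[2:]:
        for d in bot.find_in('wrist',n)[:2]: print(n,np.round(d['position'],4),round(d['score'],2),proj(f,d['position']).round())
E
python3 look.py w1 lid lid_knob mill
```

```text
{'clock': 2.9, 'qpos': [0.044, 0.32, -0.517, 1.63, 0.163, 1.234, -1.672], 'position': [0.529, 0.131, 0.351], 'tool_rot': [-3.139, -0.001, 0.404], 'force': [-1.238, -1.149, 0.239], 'grip_width': 0.085, 'finger_force': 0.0}
cam [0.594 0.158 0.493]
lid [0.5588 0.1519 0.1632] 0.7 [314. 154.]
lid_knob [0.5617 0.1554 0.1646] 0.71 [313. 151.]
```

View pics/w1.png

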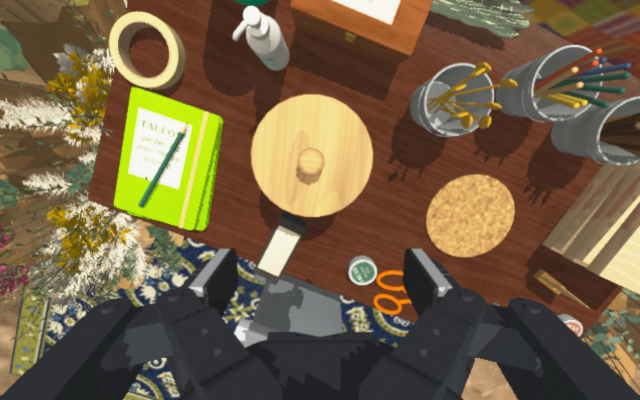

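```bash
cat > p.py <<'E'
from h import *
import pickle
f=bot.grab_frame('wrist'); im=f['img']
hsv=cv2.cvtColor(im,cv2.COLOR_RGB2HSV)
def fit(u,v,r,lo,hi,z):
    m=cv2.inRange(hsv,lo,hi); k=np.zeros_like(m); cv2.circle(k,(u,v),r,255,-1); m=cv2.morphologyEx(m&k,cv2.MORPH_OPEN,np.ones((3,3)))
    c=max(cv2.findContours(m,0,2)[0],key=cv2.contourArea)[:,0]
    P=np.array([ray(f,a,b,z)[:2] for a,b in c.astype(float)])
    (x,y),r=cv2.minEnclosingCircle(P.astype(np.float32)*1000); print(len(c),round(x,1),round(y,1),'r mm',round(r,1))
print(hsv[150,280],hsv[216,471],hsv[160,312])
fit(312,156,70,(10,40,150),(30,180,255),.166)
fit(471,216,52,(8,60,90),(30,220,255),.006)
print('knob',ray(f,312,159,.194))
E
python3 p.py
```

```text
[ 22 111 244] [ 18 137 224] [ 21 115 242]
177 553.2 153.2 r mm 71.1
153 546.5 -168.8 r mm 105.6
knob [0.55617601 0.1458753  0.194     ]
```

```bash
cat >> p.py <<'E'
print('proj',proj(f,[.553,.153,.194]),proj(f,[.553,.153,.166]),proj(f,[.553,.153,.172]))
fit(471,216,47,(8,60,130),(30,220,255),.006)
for d in bot.find_in('wrist','trivet')[:2]: print(d)
c=im[80:230,237:387,::-1]; cv2.imwrite('pics/crop1.png',cv2.resize(c,(600,600),interpolation=2))
E
python3 p.py
```

```text
[ 22 113 244] [ 18 138 224] [ 21 116 242]
189 553.3 153.0 r mm 71.1
148 546.5 -169.1 r mm 105.6
knob [0.55623696 0.14564827 0.194     ]
proj [304.4342281  159.12986139] [305.73590116 156.16345004] [305.47546597 156.75696755]
120 549.9 -155.5 r mm 80.7
{'position': [0.553, -0.1559, 0.0051], 'score': 0.57}
```

View pics/crop1.png

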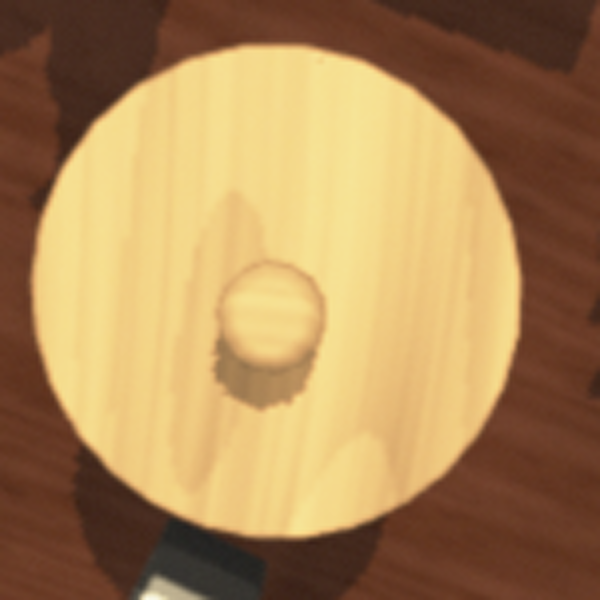

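```bash
cat > go.py <<'E'
from h import *
import sys
s=bot.observe(); p=s['position']; t=np.array(eval(sys.argv[1])); from scipy.spatial.transform import Rotation as R
print(s['clock'],'q7',s['qpos'][6].round(3),'pos',p.round(4),s['tool_rot'].round(4),'tool shift',(R.from_euler('xyz',s['tool_rot']).inv().apply(t-p)).round(4),'tilt fix',R.from_euler('xyz',s['tool_rot']).inv().apply(R.from_matrix(np.eye(3)).as_rotvec()).round(3), 'f',s['force'].round(1))
E
python3 go.py .553,.153,.169
```

```text
3.25 q7 -1.669 pos [0.5286 0.1245 0.3516] [ 3.1411e+00 -3.0000e-04  3.9620e-01] tool shift [ 0.0334 -0.0169  0.1826] tilt fix [0. 0. 0.] f [ 0.3 -0.1  0.7]
```

apply_moves(claw=[0.085,0.085,0.085,0.07,0.07,0.07,0.07,0.07,0.07], xyz=[[0.0167,-0.0084,0.03],[0.0167,-0.0085,0.04],[0,0,0.04],[0,0,0.03],[0,0,0.02],[0,0,0.012],[0,0,0.008],[0,0,0],[0,0,0]], twist=[[0,0,0],[0,0,0],[0,0,0],[0,0,0],[0,0,0],[0,0,0],[0,0,0],[0,0,0],[0,0,0]])

```text
clock: 4.15
position: [0.5533, 0.1541, 0.1722]
tool_rot: [3.141, -0.001, 0.398]
force: [0.3, -0.3, 0.4]
grip_width: 0.0701
finger_force: 0.0
```

apply_moves(claw=[0.02,0.02,0.02,0.02,0.02,0.02,0.02], xyz=[[0,0,0],[0,0,0],[0,0,0],[0,0,0],[0,0,0],[0,0,0],[0,0,0]], twist=[[0,0,0],[0,0,0],[0,0,0],[0,0,0],[0,0,0],[0,0,0],[0,0,0]], force=50)

```text
clock: 4.85
position: [0.5531, 0.1541, 0.172]
tool_rot: [3.141, -0.001, 0.398]
force: [-1.8, -2.2, 8.5]
grip_width: 0.0276
finger_force: 48.6
```

apply_moves(claw=[0.02,0.02,0.02,0.02,0.02], xyz=[[0,0,-0.004],[0,0,-0.006],[0,0,-0.01],[0,0,-0.01],[0,0,0]], twist=[[0,0,0],[0,0,0],[0,0,0],[0,0,0],[0,0,0]])

```text
clock: 5.35
position: [0.5536, 0.1544, 0.2031]
tool_rot: [3.141, -0.002, 0.398]
force: [0.3, 0.4, -2.2]
grip_width: 0.0276
finger_force: 49.4
```

```bash
python3 look.py w2 lid lid_knob
```

```text
{'clock': 5.35, 'qpos': [-0.031, 0.508, -0.481, 1.749, 0.281, 0.951, -1.798], 'position': [0.554, 0.154, 0.203], 'tool_rot': [3.141, -0.002, 0.398], 'force': [0.33, 0.382, -2.241], 'grip_width': 0.028, 'finger_force': 49.401}
cam [0.618 0.182 0.345]
lid [0.5744 0.1569 0.1955] 0.57 [331. 216.]
lid_knob [0.579  0.1639 0.1974] 0.94 [323. 205.]
```

View pics/w2.png

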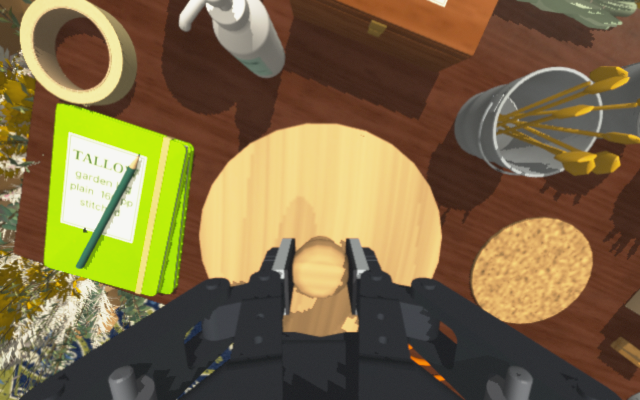

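The lid hangs level in the fingers: the knob is at (318,268) between the pads and the trivet is clear at (532,270). Next I carry it over.

apply_moves(claw=[0.02,0.02,0.02,0.02,0.02,0.02,0.02,0.02,0.02,0.02,0.02,0.02,0.02,0.02,0.02,0.02,0.02,0.02], xyz=[[0,0,-0.02],[0,0,-0.03],[-0.005,0.0115,-0.01],[-0.011,0.0254,0],[-0.0145,0.0335,0],[-0.0155,0.0355,0],[-0.0155,0.0355,0],[-0.0155,0.0355,0],[-0.0155,0.0355,0],[-0.0145,0.0335,0],[-0.011,0.0254,0],[-0.0055,0.013,0.02],[0,0,0.03],[0,0,0.04],[0,0,0.04],[0,0,0.03],[0,0,0.02],[0,0,0]], twist=[[0,0,0],[0,0,0],[0,0,0],[0,0,0],[0,0,0],[0,0,0],[0,0,0],[0,0,0],[0,0,0],[0,0,0],[0,0,0],[0,0,0],[0,0,0],[0,0,0],[0,0,0],[0,0,0],[0,0,0],[0,0,0]])

```text
clock: 7.3
position: [0.5469, -0.156, 0.0783]
tool_rot: [-3.139, 0.004, 0.398]
force: [-0.9, -0.4, -2.1]
grip_width: 0.0275
finger_force: 49.9
```

```bash
python3 go.py .550,-.1555,.031
```

```text
7.3 q7 -1.291 pos [ 0.5469 -0.156   0.0783] [-3.1386  0.0041  0.3977] tool shift [0.0033 0.0009 0.0473] tilt fix [0. 0. 0.] f [-0.9 -0.4 -2.1]
```

apply_moves(claw=[0.02,0.02,0.02,0.02,0.02,0.02], xyz=[[0.003,0.001,0.015],[0,0,0.015],[0,0,0.01],[0,0,0.004],[0,0,0],[0,0,0]], twist=[[0,0,0],[0,0,0],[0,0,0],[0,0,0],[0,0,0],[0,0,0]])

```text
clock: 7.9
position: [0.5525, -0.1556, 0.0376]
tool_rot: [3.141, -0.0, 0.398]
force: [0.4, -0.0, -2.6]
grip_width: 0.0273
finger_force: 49.9
```

apply_moves(claw=[0.02,0.02,0.02,0.02], xyz=[[0,0,0.005],[0,0,0.002],[0,0,0.001],[0,0,0]], twist=[[0,0,0],[0,0,0],[0,0,0],[0,0,0]])

```text
clock: 8.3
position: [0.5522, -0.1556, 0.0292]
tool_rot: [-3.142, 0.0, 0.398]
force: [-0.9, 0.7, -1.6]
grip_width: 0.0277
finger_force: 49.8
```

apply_moves(claw=[0.02,0.02,0.02], xyz=[[0,0,0.001],[0,0,0.001],[0,0,0]], twist=[[0,0,0],[0,0,0],[0,0,0]])

```text
clock: 8.6
position: [0.5524, -0.1556, 0.0287]
tool_rot: [3.141, -0.0, 0.398]
force: [-8.6, 2.5, 26.1]
grip_width: 0.0273
finger_force: 52.3
```

apply_moves(claw=[0.02,0.02,0.035,0.05,0.07,0.07,0.07,0.07,0.07,0.07], xyz=[[0,0,-0.001],[0,0,0],[0,0,0],[0,0,0],[0,0,0],[0,0,0],[0,0,-0.01],[0,0,-0.03],[0,0,-0.04],[0,0,-0.04]], twist=[[0,0,0],[0,0,0],[0,0,0],[0,0,0],[0,0,0],[0,0,0],[0,0,0],[0,0,0],[0,0,0],[0,0,0]])

```text
clock: 9.6
position: [0.552, -0.1554, 0.1502]
tool_rot: [-3.141, 0.0, 0.398]
force: [1.3, 0.2, 0.2]
grip_width: 0.0699
finger_force: 0.0
```

apply_moves(claw=[0.07,0.07,0.07,0.07,0.07,0.07,0.07,0.07,0.07,0.07,0.07,0.07], xyz=[[0,0,-0.04],[0,0,-0.045],[0,0,-0.045],[0.013,-0.03,-0.03],[0.015,-0.035,-0.02],[0.015,-0.035,-0.02],[0.015,-0.035,0],[0.015,-0.035,0],[0.015,-0.035,0],[0.015,-0.035,0],[0.013,-0.03,0],[0,0,0]], twist=[[0,0,0],[0,0,0],[0,0,0],[0,0,0],[0,0,0],[0,0,0],[0,0,0],[0,0,0],[0,0,0],[0,0,0],[0,0,0],[0,0,0]])

```text
clock: 10.8
position: [0.5535, 0.1431, 0.3491]
tool_rot: [-3.14, -0.001, 0.404]
force: [0.4, -0.0, -0.3]
grip_width: 0.0701
finger_force: 0.0
```

apply_moves(claw=[0.07,0.07,0.07,0.07,0.07,0.07,0.07,0.07,0.07,0.07,0.07,0.07,0.07,0.07], xyz=[[0,0,0],[0,0,0],[0,0,0],[0,0,0],[0,0,0],[0,0,0],[0,0,0],[0,0,0],[0,0,0],[0,0,0],[0,0,0],[0,0,0],[0,0,0],[0,0,0]], twist=[[0,0,-0.14],[0,0,-0.14],[0,0,-0.14],[0,0,-0.14],[0,0,-0.14],[0,0,-0.14],[0,0,-0.14],[0,0,-0.14],[0,0,-0.14],[0,0,-0.14],[0,0,-0.14],[0,0,-0.14],[0,0,0],[0,0,0]])

```text
clock: 12.2
position: [0.5546, 0.1378, 0.3486]
tool_rot: [3.142, 0.0, 2.073]
force: [0.7, -0.3, 0.5]
grip_width: 0.0699
finger_force: 0.0
```

```bash
python3 look.py w3 cap cap_grip hopper_rim lid trivet; python3 -c "
from h import *
f=shot('top','top3')
print(bot.find_in('top','lid')[:2])"
```

```text
{'clock': 12.2, 'qpos': [0.275, 0.449, -0.894, 1.556, 0.358, 1.31, -0.162], 'position': [0.555, 0.138, 0.349], 'tool_rot': [3.142, 0.0, 2.073], 'force': [0.695, -0.3, 0.524], 'grip_width': 0.07, 'finger_force': 0.0}
cam [0.521 0.199 0.491]
cap [0.5535 0.1493 0.1454] 0.82 [323. 173.]
cap [ 0.6954 -0.0015  0.075 ] 0.42 [353. 284.]
cap_grip [0.551  0.1521 0.1486] 0.58 [322. 170.]
hopper_rim [0.55   0.151  0.1072] 0.72 [321. 166.]
hopper_rim [ 0.6956 -0.0046  0.0748] 0.5 [352. 286.]
lid [ 0.5854 -0.1486  0.0193] 0.87 [262. 303.]
trivet [ 0.583  -0.0919  0.0086] 0.89 [275. 277.]
[{'position': [0.5455, -0.1544, 0.0211], 'score': 0.59}, {'position': [0.5539, 0.1404, 0.1479], 'score': 0.24}]
```

View pics/w3.png

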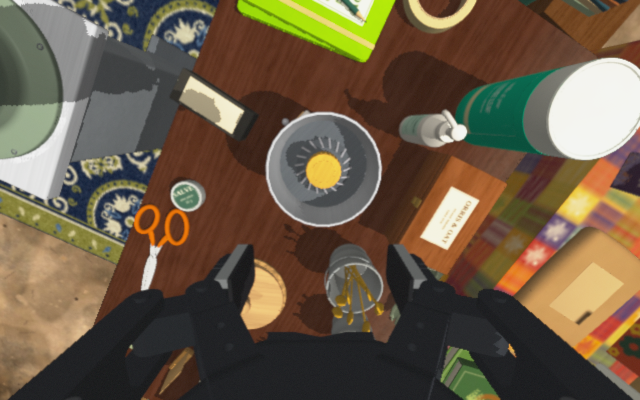

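The hopper is open: rim centred near (324,169), brass cap at (323,171). The lid is lying on the trivet at (262,295).

```bash
cat > q.py <<'E'
from h import *
f=bot.grab_frame('wrist'); hsv=cv2.cvtColor(f['img'],cv2.COLOR_RGB2HSV)
m=cv2.inRange(hsv,(15,110,120),(35,255,255));k=np.zeros_like(m);cv2.circle(k,(324,171),45,255,-1)
c=max(cv2.findContours(m&k,0,2)[0],key=cv2.contourArea)[:,0].astype(float)
P=np.array([ray(f,a,b,.1475)[:2]*1000 for a,b in c],np.float32)
print('cap',cv2.minEnclosingCircle(P), cv2.boundingRect(c.astype(np.float32)))
print('rim',ray(f,324,169.5,.155), ray(f,266,169.5,.155),ray(f,382,169.5,.155))
f=bot.grab_frame('top'); hsv=cv2.cvtColor(f['img'],cv2.COLOR_RGB2HSV)
print('lid/trivet px',proj(f,[.55,-.1555,.02]))
cv2.imwrite('pics/lidtop.png',cv2.resize(f['img'][150:250,290:400,::-1],(660,600),interpolation=2))
E
python3 q.py; python3 go.py .553,.152,.25
```

```text
cap ((551.740966796875, 152.5611114501953), 22.859981536865234) (305, 152, 36, 37)
rim [0.55159811 0.15536803 0.155     ] [0.49074626 0.12151744 0.155     ] [0.61247874 0.1892205  0.155     ]
lid/trivet px [344.55303066 196.39891958]
12.7 q7 -0.159 pos [0.5546 0.1383 0.3483] [3.1416 0.     2.0774] tool shift [0.0128 0.0052 0.0983] tilt fix [0. 0. 0.] f [0.  0.2 0.6]
```

View pics/lidtop.png

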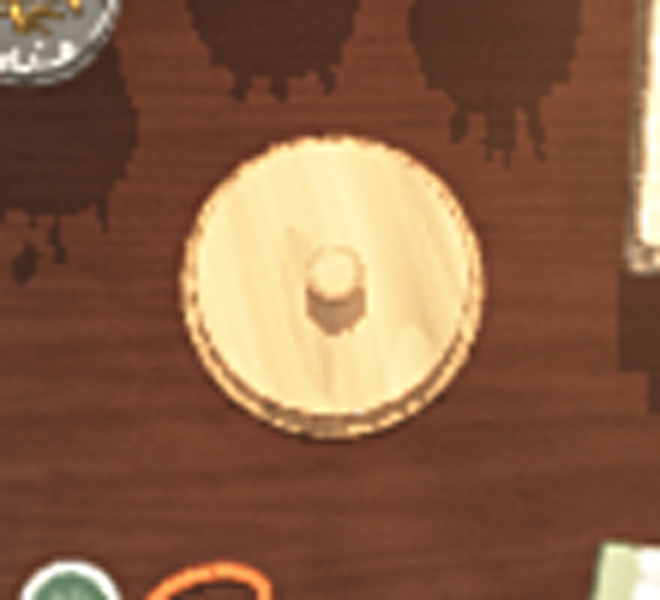

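The lid sits centred on the trivet, knob up at (335,275) in the crop. Next I descend on the cap.

apply_moves(claw=[0.07,0.07,0.07,0.07,0.07,0.07,0.07,0.07,0.07,0.07], xyz=[[0.007,0.0025,0.03],[0.007,0.0025,0.04],[0,0,0.04],[0,0,0.04],[0,0,0.03],[0,0,0.02],[0,0,0.015],[0,0,0.01],[0,0,0.003],[0,0,0]], twist=[[0,0,0],[0,0,0],[0,0,0],[0,0,0],[0,0,0],[0,0,0],[0,0,0],[0,0,0],[0,0,0],[0,0,0]])

```text
clock: 13.7
position: [0.5524, 0.153, 0.1206]
tool_rot: [3.141, 0.0, 2.078]
force: [-0.2, 0.4, 0.5]
grip_width: 0.0704
finger_force: 0.0
```

apply_moves(claw=[0.055,0.04,0.035,0.035,0.035,0.035], xyz=[[0,0,0],[0,0,0],[0,0,0],[0,0,0],[0,0,0],[0,0,0]], twist=[[0,0,0],[0,0,0],[0,0,0],[0,0,0],[0,0,0],[0,0,0]], force=60)

```text
clock: 14.3
position: [0.5525, 0.1529, 0.1214]
tool_rot: [3.141, 0.001, 2.077]
force: [-5.1, -2.3, 11.2]
grip_width: 0.0422
finger_force: 59.4
```

```bash
python3 -c "
from h import *
s=bot.observe();print(s['position'],s['force'],s['moment'],s['grip_width'],s['finger_force'],s['qpos'])"
```

```text
[0.55246933 0.15287144 0.12137847] [-5.07743786 -2.28236661 11.24624527] [-0.53279467  0.85053185 -0.05702061] 0.042240268345367815 59.42596746637719 [ 0.14866518  0.6873984  -0.75963001  1.80628294  0.59726472  0.89173149
 -0.38121532]
```

apply_moves(claw=[0.035,0.035,0.035,0.035], xyz=[[0,0,0],[0,0,0],[0,0,0],[0,0,0]], twist=[[0,0,-0.05],[0,0,-0.05],[0,0,-0.05],[0,0,0]])

```text
clock: 14.7
position: [0.5525, 0.1525, 0.1214]
tool_rot: [3.141, 0.001, 2.228]
force: [-5.7, -2.4, 12.7]
grip_width: 0.0425
finger_force: 59.7
```

```bash
python3 -c "
from h import *
s=bot.observe();print(s['position'],s['tool_rot'],s['force'],s['moment'],s['grip_width'],s['finger_force'])"
```

```text
[0.55248081 0.15254223 0.12136136] [3.14132710e+00 6.09631046e-04 2.22754350e+00] [-5.66081506 -2.41339513 12.70115656] [-0.69526144  1.0617533  -1.13469215] 0.04253425842876048 59.71625847683754
```

apply_moves(claw=[0.035,0.035,0.035], xyz=[[0,0,0],[0,0,0],[0,0,0]], twist=[[0,0,-0.05],[0,0,-0.05],[0,0,0]])

```text
clock: 15.0
position: [0.5524, 0.1524, 0.1213]
tool_rot: [-3.141, 0.001, 2.327]
force: [-5.3, -3.4, 11.6]
grip_width: 0.0425
finger_force: 60.4
```

```bash
python3 -c "
from h import *
s=bot.observe();print(s['position'],s['tool_rot'],s['force'],s['moment'],s['grip_width'],s['finger_force'])"
```

```text
[0.5523547  0.15242309 0.12125949] [-3.14143079e+00  5.59932656e-04  2.32738086e+00] [-5.25822766 -3.41428776 11.61288033] [-0.68306322  1.10861826 -1.25789023] 0.04245858519311229 60.37635404143202
```

apply_moves(claw=[0.035,0.035,0.035,0.035,0.035], xyz=[[0,0,0],[0,0,0],[0,0,0],[0,0,0],[0,0,0]], twist=[[0,0,0.06],[0,0,0.06],[0,0,0.06],[0,0,0.06],[0,0,0]])

```text
clock: 15.5
position: [0.5527, 0.1527, 0.1213]
tool_rot: [3.141, 0.001, 2.085]
force: [-2.3, -2.8, 7.9]
grip_width: 0.042
finger_force: 60.2
```

```bash
python3 -c "
from h import *
s=bot.observe();print(s['position'],s['tool_rot'],s['force'],s['moment'],s['grip_width'],s['finger_force'])"
```

```text
[0.55273197 0.1526957  0.12131275] [3.14052003e+00 1.15909728e-03 2.08498394e+00] [-2.31824717 -2.78430736  7.86565765] [-0.51631136  0.32239492 -0.12478508] 0.04198736367932629 60.18069160103431
```

apply_moves(claw=[0.035,0.035,0.035,0.035], xyz=[[0,0,0],[0,0,0],[0,0,0],[0,0,0]], twist=[[0,0,0.07],[0,0,0.07],[0,0,0.07],[0,0,0]])

```text
clock: 15.9
position: [0.5528, 0.153, 0.1213]
tool_rot: [3.14, 0.001, 1.876]
force: [-0.7, -0.5, 7.8]
grip_width: 0.0425
finger_force: 60.6
```

```bash
python3 -c "
from h import *
s=bot.observe();print(s['position'],s['tool_rot'],s['force'],s['moment'],s['grip_width'],s['finger_force'])"
```

```text
[0.55282094 0.15297839 0.12129845] [3.13995516e+00 5.43988577e-04 1.87575626e+00] [-0.71759729 -0.54427624  7.75346106] [-0.25263857  0.17264696 -0.19158346] 0.042474534299252964 60.64193860017497
```

Clockwise turns freely (0.2 N m, against 1.2 N m counter-clockwise), so the thread is left-handed. I keep turning clockwise.

apply_moves(claw=[0.035,0.035,0.035,0.035,0.035,0.035,0.035,0.035,0.035,0.035,0.035,0.035,0.035,0.035,0.035,0.035,0.035], xyz=[[0,0,0],[0,0,0],[0,0,0],[0,0,0],[0,0,0],[0,0,0],[0,0,0],[0,0,0],[0,0,0],[0,0,0],[0,0,0],[0,0,0],[0,0,0],[0,0,0],[0,0,0],[0,0,0],[0,0,0]], twist=[[0,0,0.1],[0,0,0.1],[0,0,0.1],[0,0,0.1],[0,0,0.1],[0,0,0.1],[0,0,0.1],[0,0,0.1],[0,0,0.1],[0,0,0.1],[0,0,0.1],[0,0,0.1],[0,0,0.1],[0,0,0.1],[0,0,0.1],[0,0,0.1],[0,0,0]])

```text
clock: 17.6
position: [0.5529, 0.1532, 0.1213]
tool_rot: [3.141, -0.002, 0.275]
force: [-0.1, -0.3, 7.4]
grip_width: 0.0426
finger_force: 60.7
```

```bash
python3 -c "
from h import *
s=bot.observe();print(s['position'],s['tool_rot'],s['force'],s['moment'],s['grip_width'],s['finger_force'],s['qpos'][6])"
```

```text
[0.55287339 0.15320063 0.12125947] [ 3.14146604e+00 -1.80588679e-03  2.75438105e-01] [-0.07835922 -0.2870344   7.3964454 ] [-0.25937192 -0.0677624  -0.1431508 ] 0.04264208272099601 60.74723839759827 -1.8909517362364023
```

Turned 1.8 rad with little resistance. I lift gently first.

apply_moves(claw=[0.035,0.035,0.035,0.035,0.035], xyz=[[0,0,-0.002],[0,0,-0.003],[0,0,-0.005],[0,0,-0.005],[0,0,0]], twist=[[0,0,0],[0,0,0],[0,0,0],[0,0,0],[0,0,0]])

```text
clock: 18.1
position: [0.5526, 0.153, 0.1361]
tool_rot: [-3.141, -0.001, 0.278]
force: [0.5, 0.1, -2.5]
grip_width: 0.0424
finger_force: 60.9
```

apply_moves(claw=[0.035,0.035,0.035,0.035,0.035,0.035,0.035,0.035,0.035], xyz=[[0,0,-0.01],[0,0,-0.02],[0,0,-0.03],[0,0,-0.03],[0,0,-0.025],[0,0,-0.015],[0,0,-0.005],[0,0,0],[0,0,0]], twist=[[0,0,0],[0,0,0],[0,0,0],[0,0,0],[0,0,0],[0,0,0],[0,0,0],[0,0,0],[0,0,0]])

```text
clock: 19.0
position: [0.5519, 0.1527, 0.2695]
tool_rot: [3.142, 0.001, 0.278]
force: [0.1, 0.5, -1.5]
grip_width: 0.0422
finger_force: 61.1
```

```bash
python3 look.py w4 cap lid
```

```text
{'clock': 19.0, 'qpos': [-0.115, 0.417, -0.355, 1.683, 0.161, 1.071, -1.813], 'position': [0.552, 0.153, 0.27], 'tool_rot': [3.142, 0.001, 0.278], 'force': [0.055, 0.507, -1.481], 'grip_width': 0.042, 'finger_force': 61.123}
cam [0.619 0.172 0.411]
cap [0.5548 0.1514 0.2945] 0.67 [325. 274.]
lid [ 0.556  -0.1494  0.0186] 0.7 [516. 227.]
```

View pics/w4.png

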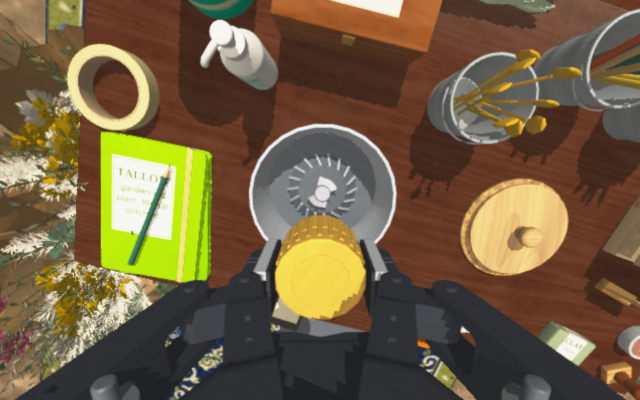

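The cap is held upright at (320,275), clear above the mill, with the burr exposed at (322,190). The lid rests on the trivet at (515,228).

```bash
python3 -c "
from workcell import bot
print(bot.job_done())"
```

```text
the job is handed in; nothing more can be done
None
```

The job is handed in at about 19 s: the lid lies centred on the trivet, knob up, and the cap (left-hand thread, loosened clockwise) is held upright clear above the mill; the last wrist picture showed nothing else disturbed.

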